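# Clamp the dough cleaver in the sharpening jig

## Robot

A 6-joint arm with a two-finger parallel gripper is mounted at the origin on a cart in front of the work surface, level with it; the furniture and walls round the work are solid. World frame = base frame: x ahead of the robot, y to its left, z up, the work surface at z = 0. Lengths are in mm, angles in rad, forces in N, time in s.
With the tool pointing down it reaches from about 350 to 975 mm from the base axis. Payload 7.1 kg.
Tool frame: the origin (TCP) lies midway between the tips of the shut fingers; the grasp point (between the pads) lies 19 mm behind it; z points along the fingers, y is the line along which they close (so a half turn about z gives the same grasp; the last joint's range is limited). The gripper opens to 88 mm and grips with 3 to 60 N. Pads are 20 mm wide; open, the fingers measure 115 mm over their backs; the gripper's body (75 mm by 178 mm) begins 61 mm behind the grasp point.
Start: joints at [-1.14, 0.423, 1.63, -0, 1.089, -0.019], TCP at [271.755, -562.809, 222.675] pointing down, gripper open.
Joint ranges: [-3, 3], [-0.9, 2.11], [0.09, 2.58], [-1.31, 4.45], [0.11, 2.69], [-2.54, 2.54]. Speed limits (rad/s): [2.39, 2.39, 3.01, 3.14, 3.14, 3.14].

## Interface

Orientations are given as a rotation vector (axis times angle).
In Python, from workcell import ctrl gives the robot as it stands.
- The arm moves only by the shell command python3 -m inch 'ROWS' [OPENING]. ROWS is JSON, a list of rows, each an object with "xyz": the shift along the tool's x, y, z in mm, a list of three; "rot": the turn, a rotation vector about the tool's x, y, z in rad, a list of three. In form: [{"xyz": [dx, dy, dz], "rot": [ax, ay, az]}, ...]. A call has 1 to 12 rows; each row is the pose to reach, as a shift and turn from the pose commanded when the call began, along the tool's axes at that moment; what a row does not reach only later rows make up. A row lasts 1/12 s, in which the tool goes at most 41.7 mm and 7.16 degrees, less where a joint would pass 70% of its speed; a pose out of reach is approached as far as the arm can. A call with a gripper value outside its range is refused whole. OPENING is the closure in counts, from 0 (fully open) to 255 (shut), set as the call begins (- or left out, the last holds). The fingers move at their own pace and stop on an object; the grip force is fixed at half the most. Time passes only in rows, so rows that repeat a pose let the fingers close. It gives the time, the measured TCP pose, the force, the opening and the grip force at its end, in the units of the state.
- ctrl.get_obs(): the state, without advancing time (a new reading comes with each control period).
- ctrl.get_image(name): name is "scene" or "top" or "wrist"; returns the picture (400x640x3 uint8, red, green, blue); there is no depth.
- ctrl.camera_model(name): a dict with "fx", "fy", "cx", "cy" (pixels), "position" and "attitude" of the camera in the world. Camera axes: x right, y up, looking along -z (the intrinsics and any distortion apply to the point x, -y, -z); pixel columns grow to the right and rows downward; lengths in mm; the calibration is good to about 2 mm. A picture is of the moment at which its call begins: read the wrist's pose just before it. camera_model takes no time and is no camera call; for the wrist camera it gives the pose at the moment of the call.
- ctrl.close_job(): hands the job in; it is judged then, once.
The state is a dict: "t": time; "qpos": joint angles; "qvel": joint speeds; "joint_torque": joint torques, N m; "ee_pos": TCP position; "orientation": TCP orientation; "ft_force": force on the tool from outside, world axes, zero at the start; "moment": the same for the moment, N m; "width": finger opening in mm; "grasp_force": force on a finger pad.
Only numpy, scipy, OpenCV 4.12 (cv2) and the standard library are available. Lean on these libraries where they do the work, as an engineer would, in place of code of your own. Each camera call takes 0.05 s, during which the arm holds its last target. There are 200 camera calls.

## Task

Set the dough cleaver up for sharpening: lay its blade flat in the sharpening clamp and slide it gently in until it is fully home, nose and spine both against their stops. Let go of it, then turn the black ratchet knob on top clockwise until the pad holds the blade and the clutch has clicked two or three times, and stop there. Leave the other things where they are.

Things in the scene. Friction and masses are not known exactly. Their poses are not given: they have to be found in the camera images.
- dough_cleaver: The dough cleaver that goes into the clamp, lying flat on the table: steel blade 103 long x 62 wide x 2 mm, riveted wooden handle 104 long x 21 wide x 15 mm thick; about 0.3 kg. This is only the body's frame (under the heel of the blade); use the two points for its shape.
- cleaver_grip (a point): Centre of the cleaver's handle section to grasp, 7.6 mm above the surface it lies on; x along the handle toward the blade's nose, y across, z up. The handle is 21 mm wide, 15 mm thick, and reaches from 38 mm in front of this point (the blade begins at 45 mm) to 66 mm behind it. The centre of mass is about 20 mm nearer the blade.
- blade_point (a point): Mid-thickness point of the blade that belongs on the clamp's axis; axes as cleaver_grip, from which it lies 100.6 mm to +x and 9.4 mm to -y. The straight nose edge is 48 mm to +x of it, the straight spine 20.3 mm to -y, the cutting edge about 40 mm to +y, the heel 55 mm to -x. The handle's underside is 7.6 mm below it.
- clamp_point (a point): Point on the clamp's screw axis, 1 mm above the bed's upper face; blade_point comes here when the blade is home. x is the way the blade goes in (the handle stays outside at -x, resting on the table), y to the left of that, z up. The bed plate is 6.3 mm thick and spans x = -48 to +78 and y = -68 to +14 mm, so the cutting edge overhangs it.
- clamp: The sharpening clamp, fixed to the table, place and yaw vary; origin under clamp_point at table height, same axes. A grey C-frame column stands at y = -32 to -66 mm; its arm, 49 to 68 mm above the table, reaches over the bed to the screw axis. A thin upright of the angle guide stands at x = 66, y = -56 mm, 111 mm high.
- stops: The two steel stops on the bed, 12 mm high; origin in the corner where their faces meet, on the bed, axes as clamp_point, 48 mm to +x and 20.3 mm to -y of it. The nose stop faces -x (5 to 39 mm to +y of the corner), the spine stop faces +y (18 to 88 mm to -x of the corner). A push of 3 to 8 N on each seats the blade; 25 N is too much.
- pad: The clamp's round rubber-faced pad, 18 mm wide, under the arm on the screw axis; origin at the centre of its lower face, 6.5 to 13 mm above the bed at the start. It does not turn; it comes down 14 mm per full clockwise turn of the sleeve (2.2 mm per rad).
- knob_mid (a point): Centre of the black knurled ratchet knob on top: 38.6 mm wide, 24 mm high, upright axis, 95 mm above the table; it turns but keeps its height. Clockwise from above tightens. It takes along the steel sleeve below it (28 mm wide, 14 mm high), 1.8 to 4.7 rad against 0.12 N m until the pad meets the blade and 0.6 rad more while its rubber gives; then the clutch slips at 0.2 N m, clicking.
- knob (a joint): How far the knob has slipped on the sleeve (rad): 0 at the start, stays there while the knob takes the sleeve along, and grows by 0.52 with each click of the clutch (twelve clicks a turn). More than five clicks wear its teeth.
- small_tin: Small food tin, 57 mm wide, 72 mm high; bystander.
- measure_spoon_0: Steel measuring spoon, 107 x 46 x 14 mm; bystander.
- tamper: Turned wooden tamper standing on its face on the towel, 53 mm wide, 107 mm high; bystander.

How it is judged (in metres and radians):
On the way, in this order (a step that is already met when the one before it is completed fails the run):
1. the blade lies flat in the clamp, home against the nose stop and the spine stop, and the cleaver is let go (x of blade_point in the frame of clamp_point between -0.002 and 0.002 m and y of blade_point in the frame of clamp_point between -0.002 and 0.002 m and z of blade_point in the frame of clamp_point below 0.004 m and angle between the x axis of blade_point and the x axis of clamp_point, either way round below 0.06 rad and contact force between the fingers and dough_cleaver below 0.1 N), for 0.2 s.
2. the pad holds the blade and the clutch has clicked twice (value of joint knob above 0.9 rad and contact force between pad and dough_cleaver above 8 N), for 0.1 s.
At the end, for the whole second after the job is handed in: The blade lies flat on the bed within 2 mm of home against both stops and within 0.06 rad of square, at rest, the pad bears on it with more than 8 N, and the clutch has slipped by at least two clicks (0.9 rad) (all of step 2 and x of blade_point in the frame of clamp_point between -0.002 and 0.002 m and y of blade_point in the frame of clamp_point between -0.002 and 0.002 m and z of blade_point in the frame of clamp_point below 0.0025 m and angle between the x axis of blade_point and the x axis of clamp_point, either way round below 0.06 rad and linear speed of dough_cleaver below 0.02 m/s); the robot touches nothing.
It fails at once if the blade rammed against a stop with more than 25 N (contact force between stops and dough_cleaver above 25 N).
It fails at once if the knob turned on past five clicks of the clutch (2.75 rad of slip), which wears its teeth (value of joint knob above 2.75 rad).
It fails at once if a bystander shifted by more than 30 mm (distance of any of small_tin, tamper, measure_spoon_0 from where it was at the start of the episode above 0.03 m).
It also fails if it takes over 72 s, if anything falls off the work surface, if the arm or the gripper's body presses on something with over 40 N, if the wrist force passes 120 N, or if a joint passes its speed limit or range.

## Working session

There is one attempt and no reset: what is moved stays moved. The work goes in short steps, Python scripts to look and compute and a shell command to move; the robot and the scene stay as the last step left them, time stands still between calls to the robot, and variables do not carry over. Pictures are saved under pics/ and viewed, at most 10 in all, crops included, and the job is handed in when it is done.

```bash
ls; mkdir -p pics; cat > h.py <<'E'
import numpy as np,cv2
from scipy.spatial.transform import Rotation as R
from workcell import ctrl
def save(n,f):
    m=ctrl.camera_model(n); im=ctrl.get_image(n); cv2.imwrite(f,im[:,:,::-1]); return im,m
def att(m):
    a=np.array(m["attitude"]); return a if a.shape==(3,3) else (R.from_rotvec(a).as_matrix() if a.size==3 else None)
def ray(m,u,v,z):
    d=att(m)@np.array([(u-m["cx"])/m["fx"],-(v-m["cy"])/m["fy"],-1.]); p=np.array(m["position"],float)
    return p+d*(z-p[2])/d[2]
def proj(m,P):
    q=att(m).T@(np.array(P,float)-np.array(m["position"])); return m["cx"]+m["fx"]*q[0]/-q[2], m["cy"]-m["fy"]*q[1]/-q[2]
E
python3 - <<'E'
from h import *
for n in("top","scene"):
    im,m=save(n,f"pics/{n}0.png"); print(n,m)
print(ctrl.get_obs())
E
```

```text
pics
top {'fx': 455.1330327023758, 'fy': 455.1330327023758, 'cx': 319.2177461923076, 'cy': 204.79066306549112, 'position': array([ 318.94089157,  235.08301121, 1429.02681376]), 'attitude': array([ 0.09235225, -0.10161739, -1.54773232])}
scene {'fx': 391.48683386498453, 'fy': 391.48683386498453, 'cx': 311.1893897023653, 'cy': 205.0278413694192, 'position': array([-133.30186643,  807.23664148,  548.61122909]), 'attitude': array([ 0.54417635, -1.23964078, -2.08192726])}
{'t': 0.1, 'qpos': array([-1.13999379e+00,  4.23764304e-01,  1.63058565e+00,  1.20311579e-06,
        1.08857463e+00, -1.90112741e-02]), 'qvel': array([ 0.00270256, -0.00219961, -0.00193314,  0.00059083,  0.00062328,
        0.00044306]), 'joint_torque': array([-1.35926541e-03, -5.45622861e+01, -2.74326146e+01,  6.45035715e-02,
        1.88398099e-02, -3.68211965e-05]), 'ee_pos': array([ 271.56453508, -562.38389726,  221.99046613]), 'orientation': array([-3.06120024e+00, -7.00332537e-01,  4.25919556e-04]), 'ft_force': array([ 0.86429554, -0.55063643,  0.06660814]), 'moment': array([ 0.01008948, -0.02038581, -0.02842539]), 'grasp_force': 0.0, 'width': 87.95455806356158}
```

View pics/top0.png

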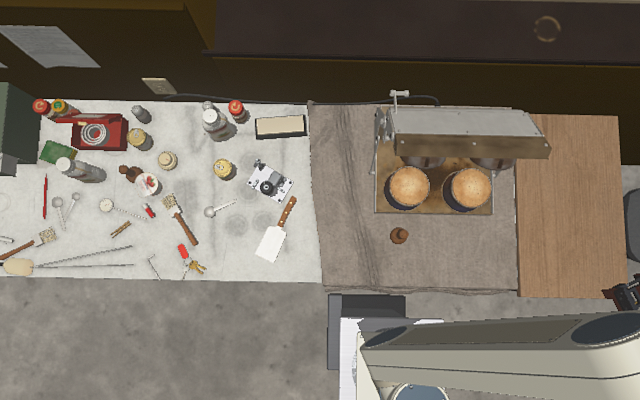

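View pics/scene0.png

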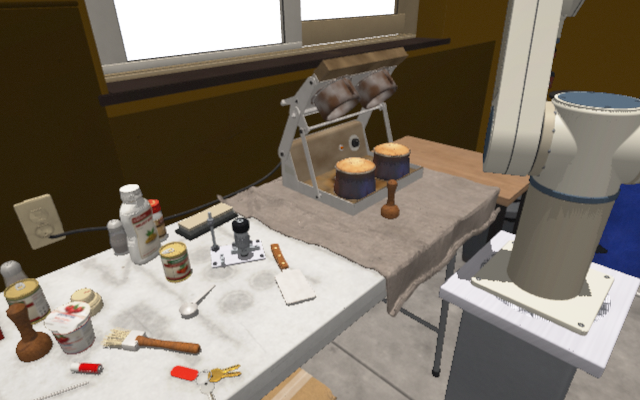

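The top view shows the cleaver (blade about (270,243), handle about (288,212)) and the clamp at about (270,182) with its knob near (268,186). The scene view shows the clamp at about (240,245). I'll zoom in on both.

```bash
python3 - <<'E'
from h import *
a=cv2.imread("pics/top0.png")[150:275,210:320]; a=cv2.resize(a,None,fx=4.6,fy=4.6,interpolation=cv2.INTER_CUBIC)
b=cv2.imread("pics/scene0.png")[200:310,150:320]
b=cv2.resize(b,None,fx=1.7,fy=5.2/5.2*1.7,interpolation=cv2.INTER_CUBIC)
c=np.zeros((max(a.shape[0],b.shape[0]),a.shape[1]+b.shape[1],3),np.uint8);c[:a.shape[0],:a.shape[1]]=a;c[:b.shape[0],a.shape[1]:]=b
print(c.shape);cv2.imwrite("pics/z0.png",c)
im,m=ctrl.get_image("top"),ctrl.camera_model("top")
for n,u,v,z in(("knob",268,186,107),("handle",288,212,15),("blade",270,243,8)): print(n,ray(m,u,v,z).round())
E
```

```text
(575, 795, 3)
knob [536. 381. 107.]
handle [470. 326.  15.]
blade [373. 379.   8.]
```

View pics/z0.png

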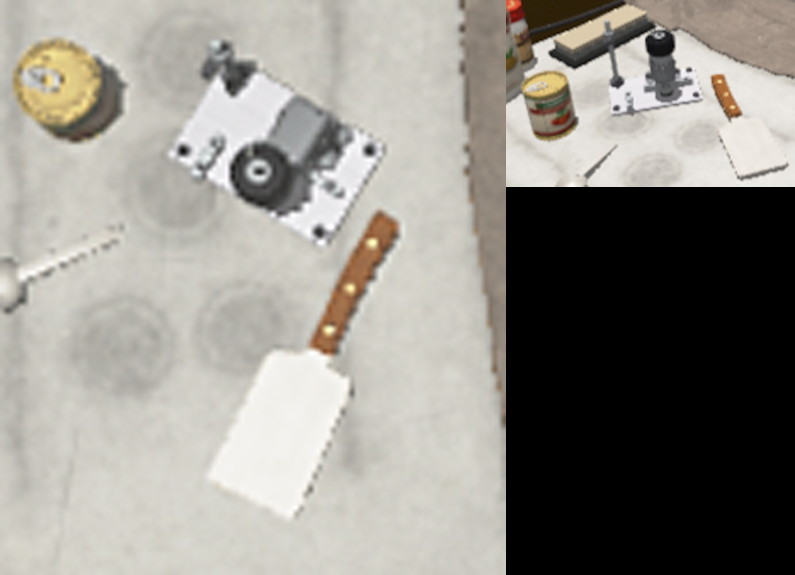

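The crop shows the guide upright at about (215,60), so the clamp's x points up-left. The column is on the upper right and the cleaver nose points down-left. Next, the numbers for the approach.

```bash
cat >> h.py <<'E'
def tool():
    o=ctrl.get_obs(); return np.array(o["ee_pos"]),R.from_rotvec(o["orientation"]),o
def go(P,yaw,p=None,r=None):
    """shift/turn in tool axes from pose (p,r) to TCP P, pointing down, tool x at yaw (deg)"""
    if p is None: p,r,_=tool()
    c,s=np.cos(np.radians(yaw)),np.sin(np.radians(yaw))
    T=R.from_matrix(np.array([[c,s,0],[s,-c,0],[0,0,-1.]]))
    print("xyz",r.inv().apply(np.array(P)-p).round(1),"rot",(r.inv()*T).as_rotvec().round(4)); return np.array(P,float),T
E
python3 - <<'E'
from h import *
p,r,o=tool(); m=ctrl.camera_model("wrist")
print("cam in tool",r.inv().apply(np.array(m["position"])-p), (r.inv().as_matrix()@att(m)).round(3), m["fx"],m["cx"],m["cy"])
m=ctrl.camera_model("top")
im=cv2.imread("pics/top0.png");h=cv2.cvtColor(im,cv2.COLOR_BGR2HSV)
k=np.zeros(h.shape[:2],np.uint8);k[190:230,275:302]=cv2.inRange(h,(0,90,50),(25,255,200))[190:230,275:302]
q=np.argwhere(k)[:,::-1].astype(np.float32);c,s,_=cv2.minAreaRect(q);print(len(q),c,s,cv2.boxPoints((c,s,_)))
W=np.array([ray(m,*x,12)[:2] for x in q]);cc=W.mean(0);u=np.linalg.svd(W-cc)[2][0];u*=-np.sign(u[0])
l=(W-cc)@u
print(cc,np.degrees(np.arctan2(u[1],u[0])),l.min(),l.max(),"grip",cc+u*((l.min()+l.max())/2+14))
print("pot front",ray(m,408,210,100),ray(m,400,235,100))
go((360,-60,300),26); 
E
```

```text
cam in tool [ 6.96470910e+01 -2.94055128e-02 -1.62249131e+02] [[-0.     0.968  0.252]
 [ 1.     0.001 -0.001]
 [-0.001  0.252 -0.968]] 293.3192151899507 319.0833034979335 200.5905370642984
172 (286.2734069824219, 211.1426544189453) (6.167546272277832, 32.225425720214844) [[276.08618 224.0015 ]
 [290.99255 195.43091]
 [296.46063 198.28381]
 [281.55426 226.8544 ]]
[474.8826044  330.56578782] 154.48903736512 -48.885663590410374 52.066250658995955 grip [460.81231933 337.28027444]
pot front [474.59653997 -32.60800781 100.        ] [400.56015078  -8.93240806 100.        ]
xyz [ 298.1 -414.1  -77.4] rot [-0.0012 -0.     -0.004 ]
```

```bash
python3 -m inch '[{"xyz":[298,-414,-77],"rot":[0,0,0]},{"xyz":[298,-414,-77],"rot":[0,0,0]},{"xyz":[298,-414,-77],"rot":[0,0,0]},{"xyz":[298,-414,-77],"rot":[0,0,0]},{"xyz":[298,-414,-77],"rot":[0,0,0]},{"xyz":[298,-414,-77],"rot":[0,0,0]},{"xyz":[298,-414,-77],"rot":[0,0,0]},{"xyz":[298,-414,-77],"rot":[0,0,0]},{"xyz":[298,-414,-77],"rot":[0,0,0]},{"xyz":[298,-414,-77],"rot":[0,0,0]},{"xyz":[298,-414,-77],"rot":[0,0,0]},{"xyz":[298,-414,-77],"rot":[0,0,0]}]'
python3 -c "
from h import *
print(tool()[0],tool()[2]['qpos']);go((480,360,220),154)"
```

```text
t: 1.15
ee_pos: [357.0, -74.0, 297.7]
orientation: [3.062, 0.7, 0.001]
ft_force: [1.1, -0.7, 0.2]
width: 87.9
grasp_force: 0.0
[357.00134742 -74.01878426 297.73262841] [-2.37092969e-01 -8.63027958e-02  2.07112822e+00  1.28184796e-05
  1.15616912e+00  8.84447275e-01]
xyz [ 299.2 -337.6   77.7] rot [ 7.0000e-04  2.0000e-04 -2.2386e+00]
```

```bash
python3 -m inch '[{"xyz":[299,-338,78],"rot":[0,0,-2.239]},{"xyz":[299,-338,78],"rot":[0,0,-2.239]},{"xyz":[299,-338,78],"rot":[0,0,-2.239]},{"xyz":[299,-338,78],"rot":[0,0,-2.239]},{"xyz":[299,-338,78],"rot":[0,0,-2.239]},{"xyz":[299,-338,78],"rot":[0,0,-2.239]},{"xyz":[299,-338,78],"rot":[0,0,-2.239]},{"xyz":[299,-338,78],"rot":[0,0,-2.239]},{"xyz":[299,-338,78],"rot":[0,0,-2.239]},{"xyz":[299,-338,78],"rot":[0,0,-2.239]},{"xyz":[299,-338,78],"rot":[0,0,-2.239]},{"xyz":[299,-338,78],"rot":[0,0,-2.239]}]'
python3 -c "
from h import *
print(tool()[2]['qpos']);go((480,360,220),154)"
```

```text
t: 2.15
ee_pos: [480.6, 364.3, 217.4]
orientation: [-1.751, -2.608, -0.002]
ft_force: [-0.4, -0.4, -0.6]
width: 88.2
grasp_force: 0.0
[6.28196436e-01 3.96685699e-01 1.68500107e+00 1.36611865e-03
 1.05890833e+00 2.39122801e-01]
xyz [-3.7 -2.2 -2.6] rot [ 0.0012 -0.0011 -0.7286]
```

```bash
python3 -m inch '[{"xyz":[0,0,0],"rot":[0,0,-0.729]},{"xyz":[0,0,0],"rot":[0,0,-0.729]},{"xyz":[0,0,0],"rot":[0,0,-0.729]},{"xyz":[0,0,0],"rot":[0,0,-0.729]},{"xyz":[0,0,0],"rot":[0,0,-0.729]},{"xyz":[0,0,0],"rot":[0,0,-0.729]},{"xyz":[0,0,0],"rot":[0,0,-0.729]},{"xyz":[0,0,0],"rot":[0,0,-0.729]}]'
python3 -c "
from h import *
import pickle
im,m=save('wrist','pics/w1.png');pickle.dump(m,open('w1.pkl','wb'));print(tool()[:2][0],m)"
```

```text
t: 2.82
ee_pos: [479.6, 358.4, 219.1]
orientation: [-0.725, -3.056, 0.001]
ft_force: [1.5, -0.5, 0.5]
width: 87.8
grasp_force: 0.0
[479.59984818 358.43223697 219.1538545 ] {'fx': 293.3192151899507, 'fy': 293.3192151899507, 'cx': 319.0833034979335, 'cy': 200.5905370642984, 'position': array([419.22286967, 389.74355941, 381.3613093 ]), 'attitude': array([-0.22927975, -0.14014454,  1.09820915])}
```

View pics/w1.png

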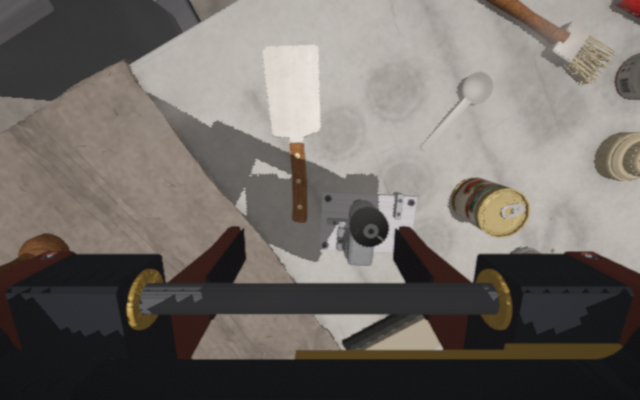

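The wrist view shows the cleaver blade at (292,90), its handle from (297,140) to (300,220), the knob's top at (371,231), and the bed's cutting-side edge from (322,195) to (415,193).

```bash
cat > cl.py <<'E'
import sys,pickle
from h import *
def cleaver(f,m,box,ymax=400):
    im=cv2.imread(f);h=cv2.cvtColor(im,cv2.COLOR_BGR2HSV)
    k=cv2.inRange(h,(0,100,50),(25,255,220));b=np.zeros_like(k);x0,y0,x1,y1=box;b[y0:y1,x0:x1]=1;k*=b
    q=np.argwhere(k)[:,::-1]
    W=np.array([ray(m,*x,13)[:2] for x in q]);c=W.mean(0);u=np.linalg.svd(W-c,full_matrices=False)[2][0]
    l=(W-c)@u
    return c,u,l,W
E
python3 - <<'E'
from cl import *
m=pickle.load(open("w1.pkl","rb"))
c,u,l,W=cleaver("pics/w1.png",m,(280,135,318,230))
if u[0]>0:u=-u
l=(W-c)@u;n=np.array([-u[1],u[0]]);w=(W-c)@n
print("handle",c,np.degrees(np.arctan2(u[1],u[0])),np.percentile(l,[0,1,99,100]),np.percentile(w,[1,99]),len(W))
im=cv2.imread("pics/w1.png");h=cv2.cvtColor(im,cv2.COLOR_BGR2HSV)
g=im.min(2)
k=np.zeros(g.shape,np.uint8);k[30:150,250:335]=(g[30:150,250:335]>205)*255
cn=max(cv2.findContours(k,0,1)[0],key=cv2.contourArea)
P=np.array([ray(m,*x[0],8.6)[:2] for x in cn]).astype(np.float32)
r=cv2.minAreaRect(P);print("blade",r,cv2.boxPoints(r))
B=(P-c)@np.stack([u,n],1);print("blade in handle frame",B.min(0),B.max(0))
e=np.array([[ray(m,322,195,6.3)[:2]],[ray(m,415,193,6.3)[:2]]]).squeeze();d=e[1]-e[0];print("bed edge",e,np.degrees(np.arctan2(d[1],d[0])),np.linalg.norm(d))
d0=cv2.inRange(h,(0,0,0),(180,255,60))
kk=np.zeros_like(d0);kk[200:252,340:395]=d0[200:252,340:395]
cn=max(cv2.findContours(kk,0,1)[0],key=cv2.contourArea);print("knob",cv2.minEnclosingCircle(cn),cv2.minAreaRect(cn))
print(ray(m,371,231,107))
cv2.imwrite("pics/z1.png",cv2.resize(im[175:275,310:430],None,fx=6,fy=6,interpolation=cv2.INTER_CUBIC))
E
```

```text
handle [472.41443621 333.28710463] 154.68928990759525 [-51.27983045 -49.85819258  49.18254371  50.39640478] [-8.87991057  8.98355728] 1001
blade ((374.833251953125, 377.3048095703125), (60.53543472290039, 107.07137298583984), 64.9888687133789) [[313.5208  372.51   ]
 [410.55164 327.24084]
 [436.1457  382.0996 ]
 [339.11487 427.36877]]
blade in handle frame [ 53.53195759 -28.40712163] [160.68168808  32.22046351]
bed edge [[501.44866179 352.25598851]
 [553.89336504 462.47745936]] 64.55433226897789 122.06235920065426
knob ((368.0, 226.5), 19.602394104003906) ((368.0000305175781, 226.5000457763672), (38.460365295410156, 36.224300384521484), 63.43495178222656)
[534.14441449 389.34591609 107.        ]
```

View pics/z1.png

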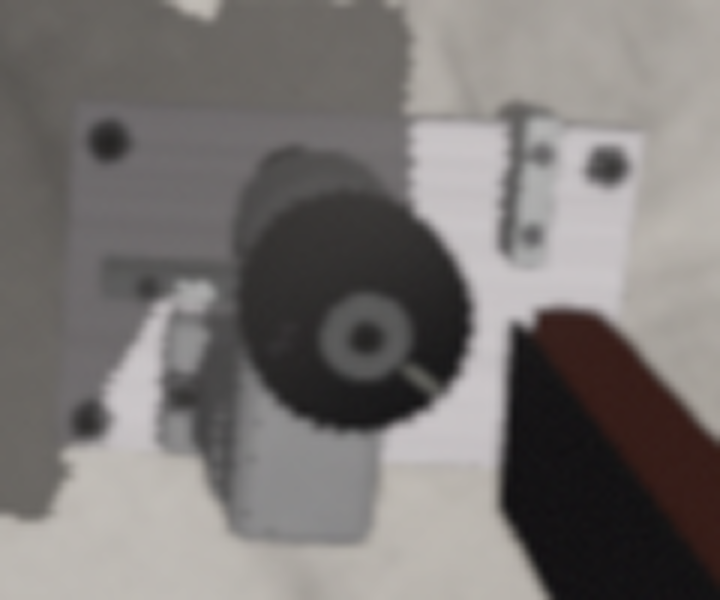

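The zoomed crop shows the knob's top disc at (366,338) and the bed's far corners at (75,103) and (645,128). The nose stop runs from (530,110) to (530,260) and the spine stop is near (185,350).

```bash
python3 - <<'E'
from cl import *
m=pickle.load(open("w1.pkl","rb"))
A=ray(m,310+75/6-.5,175+103/6-.5,6.3)[:2];B=ray(m,310+645/6-.5,175+128/6-.5,6.3)[:2];d=B-A
yaw=np.degrees(np.arctan2(d[1],d[0]));print(A,B,np.linalg.norm(d),yaw)
t=np.radians(yaw);M=np.array([[np.cos(t),-np.sin(t)],[np.sin(t),np.cos(t)]])
print("clamp",(A-M@[-48,14]+B-M@[78,14])/2)
u=np.array([np.cos(np.radians(154.8)),np.sin(np.radians(154.8))]);g=np.array([460.3,338.6])+22*u;print(g)
go((*g,50),154.8);go((*g,2.5),154.8)
E
```

```text
[497.42931299 354.26708893] [558.6353931  463.38842985] 125.11455266377118 60.71196504861091
clamp [532.90474845 388.89638304]
[440.39380485 347.96714441]
xyz [ 30.3 -26.9 169.2] rot [-0.0003 -0.0002 -0.0263]
xyz [ 30.3 -26.9 216.7] rot [-0.0003 -0.0002 -0.0263]
```

```bash
python3 -m inch '[{"xyz":[30,-27,30],"rot":[0,0,-0.026]},{"xyz":[30,-27,70],"rot":[0,0,-0.026]},{"xyz":[30,-27,110],"rot":[0,0,-0.026]},{"xyz":[30,-27,150],"rot":[0,0,-0.026]},{"xyz":[30,-27,170],"rot":[0,0,-0.026]},{"xyz":[30,-27,180],"rot":[0,0,-0.026]},{"xyz":[30,-27,190],"rot":[0,0,-0.026]},{"xyz":[30,-27,198],"rot":[0,0,-0.026]},{"xyz":[30,-27,205],"rot":[0,0,-0.026]},{"xyz":[30,-27,211],"rot":[0,0,-0.026]},{"xyz":[30,-27,215],"rot":[0,0,-0.026]},{"xyz":[30,-27,215],"rot":[0,0,-0.026]}]'
python3 -c "
from h import *
go((440.4,348,2.5),154.8)"
```

```text
t: 3.87
ee_pos: [440.8, 347.7, 4.2]
orientation: [0.681, 3.067, 0.0]
ft_force: [-0.1, -0.3, 0.1]
width: 87.9
grasp_force: 0.0
xyz [0.5 0.1 1.7] rot [ 0.     -0.      0.0029]
```

```bash
python3 -m inch '[{"xyz":[0,0,1],"rot":[0,0,0]},{"xyz":[0,0,1.5],"rot":[0,0,0]},{"xyz":[0,0,1.5],"rot":[0,0,0]},{"xyz":[0,0,1.5],"rot":[0,0,0]},{"xyz":[0,0,1.5],"rot":[0,0,0]},{"xyz":[0,0,1.5],"rot":[0,0,0]},{"xyz":[0,0,1.5],"rot":[0,0,0]},{"xyz":[0,0,1.5],"rot":[0,0,0]},{"xyz":[0,0,1.5],"rot":[0,0,0]},{"xyz":[0,0,1.5],"rot":[0,0,0]}]' 255
python3 -c "
from h import *
p,r,o=tool();print(p,o['moment'])"
```

```text
t: 4.7
ee_pos: [440.8, 347.7, 2.8]
orientation: [-0.681, -3.067, 0.0]
ft_force: [0.0, 0.4, -0.6]
width: 24.5
grasp_force: 0.0
[440.77180987 347.71285003   2.78438138] [ 0.03930961 -0.1336475   0.0012207 ]
```

```bash
python3 -m inch '[{"xyz":[0,0,0],"rot":[0,0,0]},{"xyz":[0,0,0],"rot":[0,0,0]},{"xyz":[0,0,-5],"rot":[0,0,0]},{"xyz":[0,0,-20],"rot":[0,0,0]},{"xyz":[0,0,-40],"rot":[0,0,0]}]' 255
python3 - <<'E'
from h import *
p,r,o=tool();print(p,o['qpos'][5],o['moment'])
c=np.array([533.4,389.1]);t=np.radians(60.7);M=np.array([[np.cos(t),-np.sin(t)],[np.sin(t),np.cos(t)]])
P=c+M@[-193.6,16];print(P)
go((*P,45),60.7)
E
```

```text
t: 5.12
ee_pos: [439.5, 346.8, 41.9]
orientation: [-0.68, -3.065, 0.005]
ft_force: [0.6, -0.3, -3.6]
width: 21.0
grasp_force: 30.0
[439.500052   346.76698589  41.87780855] -0.4872650237875992 [ 0.0963516  -0.16380269 -0.00204217]
[424.70244898 228.09750809]
xyz [ -36.8 -113.8   -2.8] rot [-4.1000e-03  1.4000e-03  1.6454e+00]
```

Held (21 mm, 30 N). Carry it to the pre-insert pose.

```bash
python3 -m inch '[{"xyz":[-37,-114,-3],"rot":[0,0,0.12]},{"xyz":[-37,-114,-3],"rot":[0,0,0.24]},{"xyz":[-37,-114,-3],"rot":[0,0,0.36]},{"xyz":[-37,-114,-3],"rot":[0,0,0.48]},{"xyz":[-37,-114,-3],"rot":[0,0,0.6]},{"xyz":[-37,-114,-3],"rot":[0,0,0.72]},{"xyz":[-37,-114,-3],"rot":[0,0,0.84]},{"xyz":[-37,-114,-3],"rot":[0,0,0.96]},{"xyz":[-37,-114,-3],"rot":[0,0,1.08]},{"xyz":[-37,-114,-3],"rot":[0,0,1.2]},{"xyz":[-37,-114,-3],"rot":[0,0,1.32]},{"xyz":[-37,-114,-3],"rot":[0,0,1.44]}]'
python3 -m inch '[{"xyz":[0,0,0],"rot":[0,0,0.1]},{"xyz":[0,0,0],"rot":[0,0,0.2]},{"xyz":[0,0,0],"rot":[0,0,0.205]},{"xyz":[0,0,0],"rot":[0,0,0.205]},{"xyz":[0,0,0],"rot":[0,0,0.205]}]'
python3 - <<'E'
from cl import *
im,m=save('wrist','pics/w2.png');pickle.dump(m,open('w2.pkl','wb'))
p,r,o=tool();print(p,r.apply([1,0,0]),o['qpos'][5]);go((424.7,228.1,45),60.7)
c=np.array([533.4,389.1])
print(proj(m,(*c,107)),proj(m,(*c,6.3)))
E
```

```text
t: 6.12
ee_pos: [425.9, 228.7, 45.9]
orientation: [-2.54, -1.849, 0.0]
ft_force: [0.2, -0.4, -2.8]
width: 21.1
grasp_force: 30.0
t: 6.53
ee_pos: [426.0, 228.8, 45.9]
orientation: [-2.708, -1.592, 0.0]
ft_force: [0.5, 1.2, -2.8]
width: 21.0
grasp_force: 30.0
[426.05507704 228.74536626  45.84642388] [ 4.86970428e-01  8.73418455e-01 -6.43239218e-05] 0.9767720483316312
xyz [-1.2 -0.9  0.8] rot [-0.      0.0001  0.0028]
(np.float64(385.36067657686544), np.float64(-433.63668215737755)) (np.float64(345.9342444980089), np.float64(-102.81089260126348))
```

View pics/w2.png

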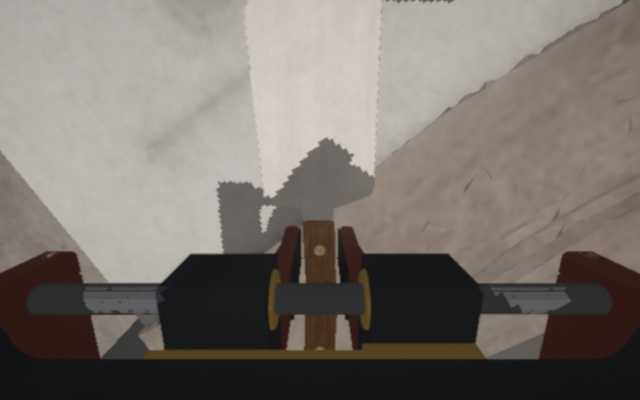

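The wrist view shows the blade straight ahead of the fingers, with edges about x=248–262 on the left and 375–382 on the right. I'll check the blade's yaw and offset in the tool frame.

```bash
python3 - <<'E'
from cl import *
m=pickle.load(open('w2.pkl','rb'));p,r,o=tool()
g=cv2.imread('pics/w2.png');gray=cv2.cvtColor(g,cv2.COLOR_BGR2GRAY).astype(float)
L=[];Rr=[]
for v in range(15,120,3):
    d=np.diff(cv2.GaussianBlur(gray,(5,1),0)[v])
    L.append((np.argmax(d[235:275])+235.5,v));Rr.append((np.argmin(d[365:395])+365.5,v))
for n,E in(("left",L),("right",Rr)):
    W=np.array([r.inv().apply(ray(m,u,v,51.6)-p) for u,v in E]);f=np.polyfit(W[:,0],W[:,1],1)
    res=W[:,1]-np.polyval(f,W[:,0]);k=abs(res)<2;f=np.polyfit(W[k,0],W[k,1],1);print(n,k.sum(),"slope",f[0],"y at x=80",np.polyval(f,80))
for rv in((319,250),):print(r.inv().apply(ray(m,*rv,58)-p))
print(r.inv().apply(ray(m,318,207,51.6)-p))
c=np.array([533.4,389.1]);t=np.radians(60.7);M=np.array([[np.cos(t),-np.sin(t)],[np.sin(t),np.cos(t)]])
print("home tcp",c+M@[-78.6,9.4])
go((*(c+M@[-193.6,15.4]),4.8),60.7);go((*(c+M@[-193.6+90,15.4]),4.8),60.7)
E
```

```text
left 35 slope -0.05397304436022482 y at x=80 -32.89589791343982
right 35 slope -0.0026625069343398206 y at x=80 29.69686417564243
[  2.0168144    0.56610004 -12.15371718]
[ 2.49258245e+01  1.44051631e-02 -5.75517974e+00]
home tcp [486.73708813 325.15555023]
xyz [-1.2 -0.3 41. ] rot [-0.      0.0001  0.0028]
xyz [88.8 -0.  41. ] rot [-0.      0.0001  0.0028]
```

```bash
python3 -m inch '[{"xyz":[-1,0,15],"rot":[0,0,0.003]},{"xyz":[-1,0,30],"rot":[0,0,0.003]},{"xyz":[-1,0,38],"rot":[0,0,0.003]},{"xyz":[-1,0,41],"rot":[0,0,0.003]},{"xyz":[-1,0,41],"rot":[0,0,0.003]},{"xyz":[14,0,41],"rot":[0,0,0.003]},{"xyz":[29,0,41],"rot":[0,0,0.003]},{"xyz":[44,0,41],"rot":[0,0,0.003]},{"xyz":[59,0,41],"rot":[0,0,0.003]},{"xyz":[74,0,41],"rot":[0,0,0.003]},{"xyz":[84,0,41],"rot":[0,0,0.003]},{"xyz":[84,0,41],"rot":[0,0,0.003]}]'
python3 - <<'E'
from cl import *
im,m=save('wrist','pics/w3.png');pickle.dump(m,open('w3.pkl','wb'));save('scene','pics/s3.png')
p,r,o=tool();print(p,o['moment']);t=np.radians(60.7);M=np.array([[np.cos(t),-np.sin(t)],[np.sin(t),np.cos(t)]])
print("home in tool",r.inv().apply([486.7-p[0],325.2-p[1],0]))
cv2.imwrite('pics/z3.png',cv2.resize(np.hstack([im[0:240,200:440,::-1],cv2.resize(cv2.imread('pics/s3.png')[200:300,190:310],(288,240))]),None,fx=1.5,fy=1.5))
E
```

```text
t: 7.58
ee_pos: [469.0, 304.1, 5.7]
orientation: [-2.712, -1.585, -0.005]
ft_force: [0.1, 0.4, -2.3]
width: 21.3
grasp_force: 30.0
[466.84831287 301.86434519   4.97184535] [ 0.03168693  0.01608282 -0.01069994]
home in tool [ 3.00764433e+01  5.83521087e+00 -1.18919710e-02]
```

View pics/z3.png

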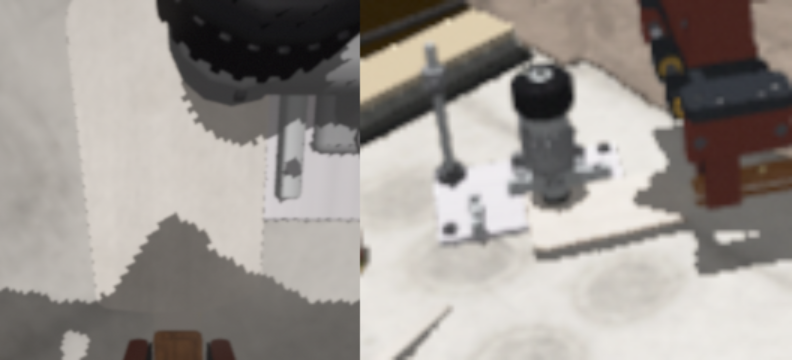

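The wrist crop shows the blade over the bed under the knob. Its spine edge (x≈263) is parallel to the spine stop (x≈278) with a small gap. The scene crop shows the blade under the pad. Advance.

```bash
python3 -m inch '[{"xyz":[6,0,0],"rot":[0,0,0]},{"xyz":[12,0,0],"rot":[0,0,0]},{"xyz":[17,0,0],"rot":[0,0,0]},{"xyz":[21,0,0],"rot":[0,0,0]},{"xyz":[24,0,0],"rot":[0,0,0]},{"xyz":[25,0,0],"rot":[0,0,0]},{"xyz":[25,0,0],"rot":[0,0,0]},{"xyz":[25,0,0],"rot":[0,0,0]}]'
python3 - <<'E'
from h import *
p,r,o=tool();print(p,"F tool",r.inv().apply(o['ft_force']));print("home in tool",r.inv().apply([486.7-p[0],325.2-p[1],0]))
E
```

```text
t: 8.35
ee_pos: [479.2, 323.7, 4.7]
orientation: [2.713, 1.584, -0.001]
ft_force: [-0.1, -0.8, -3.3]
width: 21.2
grasp_force: 30.0
[479.24273148 323.69478043   4.67659483] F tool [-0.79403203  0.31461464  3.25190708]
home in tool [ 4.97633645e+00  5.75435530e+00 -3.21217639e-03]
```

```bash
cat > f.py <<'E'
from h import *
p,r,o=tool();print(p.round(2),"F tool",r.inv().apply(o['ft_force']).round(2),"M",r.inv().apply(o['moment']).round(3),"home",r.inv().apply([486.7-p[0],325.2-p[1],0]).round(2))
E
python3 -m inch '[{"xyz":[0.5,0,0.5],"rot":[0,0,0]},{"xyz":[1,0,0.5],"rot":[0,0,0]},{"xyz":[1.5,0,0.5],"rot":[0,0,0]},{"xyz":[2,0,0.5],"rot":[0,0,0]},{"xyz":[2.5,0,0.5],"rot":[0,0,0]},{"xyz":[2.5,0,0.5],"rot":[0,0,0]},{"xyz":[2.5,0,0.5],"rot":[0,0,0]}]' && python3 f.py
python3 -m inch '[{"xyz":[0.5,0,0],"rot":[0,0,0]},{"xyz":[1,0,0],"rot":[0,0,0]},{"xyz":[1,0,0],"rot":[0,0,0]}]' && python3 f.py
```

```text
t: 8.93
ee_pos: [480.7, 326.0, 4.4]
orientation: [-2.713, -1.584, -0.0]
ft_force: [0.2, 0.3, -3.4]
width: 21.0
grasp_force: 30.0
[480.75 326.05   4.36] F tool [0.41 0.03 3.41] M [-0.009 -0.016 -0.022] home [2.19 5.6  0.  ]
t: 9.18
ee_pos: [480.9, 326.7, 4.2]
orientation: [2.713, 1.584, -0.001]
ft_force: [-0.4, -0.1, -3.1]
width: 21.4
grasp_force: 30.0
[480.91 326.67   4.19] F tool [-0.32 -0.31  3.1 ] M [-0.049 -0.245  0.013] home [ 1.57  5.77 -0.  ]
```

```bash
for i in 1 2; do python3 -m inch '[{"xyz":[0.5,0,0],"rot":[0,0,0]},{"xyz":[1,0,0],"rot":[0,0,0]},{"xyz":[1,0,0],"rot":[0,0,0]}]' >/dev/null && python3 f.py; done
```

```text
[480.79 326.95   3.96] F tool [-4.63 -0.18  2.76] M [-0.012 -0.842  0.08 ] home [ 1.38  6.01 -0.01]
[480.58 327.17   3.7 ] F tool [-7.99 -0.48  2.15] M [-0.12  -1.208  0.104] home [ 1.3   6.3  -0.02]
```

```bash
python3 -m inch '[{"xyz":[-1.3,0,0.4],"rot":[0,0,0]},{"xyz":[-1.3,1,0.4],"rot":[0,0,0]},{"xyz":[-1.3,2,0.4],"rot":[0,0,0]},{"xyz":[-1.3,3,0.4],"rot":[0,0,0]},{"xyz":[-1.3,3.7,0.4],"rot":[0,0,0]},{"xyz":[-1.3,4.2,0.4],"rot":[0,0,0]},{"xyz":[-1.3,4.5,0.4],"rot":[0,0,0]},{"xyz":[-1.3,4.5,0.4],"rot":[0,0,0]}]' >/dev/null && python3 f.py
python3 -m inch '[{"xyz":[0,0.5,0],"rot":[0,0,0]},{"xyz":[0,1,0],"rot":[0,0,0]},{"xyz":[0,1,0],"rot":[0,0,0]}]' >/dev/null && python3 f.py
```

```text
[484.41 324.7    3.53] F tool [-5.76 -1.6   3.03] M [ 0.291 -0.864 -0.156] home [ 1.57  1.75 -0.01]
[485.21 324.33   3.54] F tool [-4.27 -2.92  2.86] M [ 0.476 -0.807 -0.132] home [ 1.49  0.87 -0.  ]
```

```bash
for i in 1 2; do python3 -m inch '[{"xyz":[0,0.5,0],"rot":[0,0,0]},{"xyz":[0,1,0],"rot":[0,0,0]},{"xyz":[0,1,0],"rot":[0,0,0]}]' >/dev/null && python3 f.py; done
```

```text
[485.41 324.09   3.48] F tool [-3.84 -7.23  2.8 ] M [ 1.126 -0.617 -0.177] home [ 1.6   0.57 -0.01]
[485.63 323.82   3.43] F tool [-2.57 -9.89  0.77] M [ 1.647 -0.484 -0.302] home [ 1.73  0.25 -0.01]
```

```bash
python3 -m inch '[{"xyz":[0.3,-0.4,0.5],"rot":[0,0,0]},{"xyz":[0.6,-0.5,1],"rot":[0,0,0]},{"xyz":[0.6,-0.5,1],"rot":[0,0,0]},{"xyz":[0.6,-0.5,1],"rot":[0,0,0]}]' >/dev/null && python3 f.py
python3 - <<'E'
from cl import *
im,m=save('wrist','pics/w4.png');pickle.dump(m,open('w4.pkl','wb'))
cv2.imwrite('pics/z4.png',cv2.resize(im[0:240,200:460,::-1],None,fx=2.4,fy=2.4,interpolation=cv2.INTER_CUBIC))
E
```

```text
[485.5  324.01   2.87] F tool [-6.75 -7.58 -5.42] M [ 1.272 -1.178 -0.276] home [ 1.63  0.46 -0.01]
```

View pics/z4.png

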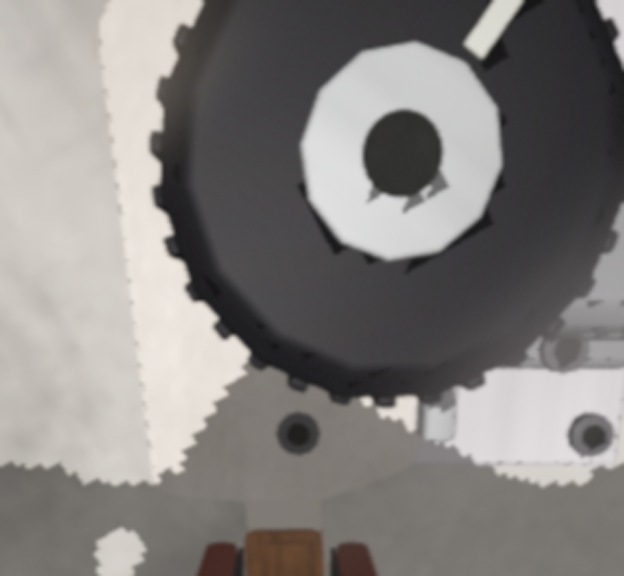

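The picture shows the blade under the knob against the spine stop block (425,410), with the knob's centre at crop (402,152). Forces of about 7 N on each stop mean it is seated. Release it and lift.

```bash
python3 -m inch '[{"xyz":[0,0,-0.3],"rot":[0,0,0]},{"xyz":[0,0,-0.3],"rot":[0,0,0]},{"xyz":[0,0,-0.3],"rot":[0,0,0]},{"xyz":[0,0,-0.3],"rot":[0,0,0]},{"xyz":[0,0,-0.3],"rot":[0,0,0]},{"xyz":[0,0,-0.3],"rot":[0,0,0]},{"xyz":[0,0,-0.3],"rot":[0,0,0]},{"xyz":[0,0,-10],"rot":[0,0,0]},{"xyz":[0,0,-35],"rot":[0,0,0]},{"xyz":[0,0,-70],"rot":[0,0,0]},{"xyz":[0,0,-105],"rot":[0,0,0]},{"xyz":[0,0,-140],"rot":[0,0,0]}]' 0
python3 - <<'E'
from cl import *
m=pickle.load(open('w4.pkl','rb'));print("knob",ray(m,200+402/2.4,152/2.4,107),ray(m,200+402/2.4,152/2.4,110))
go((533.8,389.2,200),60.7)
E
```

```text
t: 12.48
ee_pos: [487.6, 324.3, 144.8]
orientation: [2.713, 1.584, -0.001]
ft_force: [0.4, 0.4, -0.6]
width: 87.5
grasp_force: 0.0
knob [533.49819229 389.41462548 107.        ] [532.84121646 389.16424584 110.        ]
xyz [ 79.2   8.3 -55.2] rot [-0.0002  0.0004 -0.0027]
```

```bash
python3 - <<'E'
from cl import *
im,m=save('wrist','pics/w5.png')
c,u,l,W=cleaver('pics/w5.png',m,(250,100,390,300))
if u[1]<0:u=-u
l=(W-c)@u;print(len(W),np.degrees(np.arctan2(u[1],u[0])),np.percentile(l,[0,2,98,100]));n=np.array([-u[1],u[0]]);w=(W-c)@n;print(np.percentile(w,[0,2,98,100]))
t=np.radians(60.7);M=np.array([[np.cos(t),-np.sin(t)],[np.sin(t),np.cos(t)]])
g=c+u*(l.max()-38);print("grip",g,"in clamp",M.T@(g-[533.5,389.3]))
p,r,o=tool();print(r.inv().apply([533.5-p[0],389.4-p[1],190-p[2]]),o['qpos'])
E
python3 -m inch '[{"xyz":[0,0,-30],"rot":[0,0,-0.12]},{"xyz":[40,4,-45],"rot":[0,0,-0.24]},{"xyz":[79,8.5,-45],"rot":[0,0,-0.36]},{"xyz":[79,8.5,-45],"rot":[0,0,-0.48]},{"xyz":[79,8.5,-45],"rot":[0,0,-0.6]},{"xyz":[79,8.5,-45],"rot":[0,0,-0.72]},{"xyz":[79,8.5,-45],"rot":[0,0,-0.84]},{"xyz":[79,8.5,-45],"rot":[0,0,-0.96]},{"xyz":[79,8.5,-45],"rot":[0,0,-1.08]},{"xyz":[79,8.5,-45],"rot":[0,0,-1.2]},{"xyz":[79,8.5,-45],"rot":[0,0,-1.32]},{"xyz":[79,8.5,-45],"rot":[0,0,-1.44]}]'
python3 -m inch '[{"xyz":[0,0,0],"rot":[0,0,-0.12]},{"xyz":[0,0,0],"rot":[0,0,-0.24]},{"xyz":[0,0,0],"rot":[0,0,-0.36]},{"xyz":[0,0,0],"rot":[0,0,-0.48]},{"xyz":[0,0,0],"rot":[0,0,-0.6]},{"xyz":[0,0,0],"rot":[0,0,-0.72]},{"xyz":[0,0,0],"rot":[0,0,-0.84]},{"xyz":[0,0,0],"rot":[0,0,-0.96]},{"xyz":[0,0,0],"rot":[0,0,-1.08]},{"xyz":[0,0,0],"rot":[0,0,-1.2]},{"xyz":[0,0,0],"rot":[0,0,-1.32]},{"xyz":[0,0,0],"rot":[0,0,-1.44]}]'
```

```text
1359 61.10242606329051 [-52.2527145  -49.7643354   48.68228291  49.82989488]
[-8.68194895 -8.51981865  8.55671702 10.2501184 ]
grip [475.83320228 305.02265422] in clamp [-101.71680247    9.04558822]
[ 75.83346165   6.19781798 -37.40533864] [5.66676381e-01 4.57125878e-01 1.76665171e+00 5.02342938e-06
 9.07760546e-01 1.08062415e+00]
t: 13.53
ee_pos: [534.1, 389.1, 188.4]
orientation: [0.987, 2.983, 0.0]
ft_force: [-0.4, 0.3, -0.7]
width: 87.9
grasp_force: 0.0
t: 14.53
ee_pos: [534.1, 389.1, 188.4]
orientation: [-1.225, 2.893, 0.0]
ft_force: [-0.0, -0.5, 0.6]
width: 87.9
grasp_force: 0.0
```

```bash
python3 -m inch '[{"xyz":[0,0,20],"rot":[0,0,-0.12]},{"xyz":[0,0,40],"rot":[0,0,-0.24]},{"xyz":[0,0,60],"rot":[0,0,-0.36]},{"xyz":[0,0,75],"rot":[0,0,-0.48]},{"xyz":[0,0,85],"rot":[0,0,-0.6]},{"xyz":[0,0,93],"rot":[0,0,-0.64]},{"xyz":[0,0,100],"rot":[0,0,-0.64]},{"xyz":[0,0,105],"rot":[0,0,-0.64]},{"xyz":[0,0,107],"rot":[0,0,-0.64]},{"xyz":[0,0,107],"rot":[0,0,-0.64]}]'
python3 - <<'E'
from h import *
p,r,o=tool();print(p,o['qpos'],r.inv().apply([533.5-p[0],389.4-p[1],81-p[2]]),o['moment'])
E
```

```text
t: 15.37
ee_pos: [534.1, 389.1, 80.7]
orientation: [2.064, -2.368, -0.0]
ft_force: [0.2, 0.1, -0.2]
width: 87.8
grasp_force: 0.0
[534.06429651 389.06366812  80.74843392] [ 6.11584497e-01  6.46970880e-01  1.62275476e+00  1.81490718e-06
  8.72246582e-01 -2.39333262e+00] [-0.25624436  0.60492998 -0.25146316] [ 0.09565627 -0.10555286 -0.00630186]
```

```bash
python3 -m inch '[{"xyz":[-0.2,0.5,0],"rot":[0,0,0]},{"xyz":[-0.2,0.5,0],"rot":[0,0,0]},{"xyz":[-0.2,0.5,0],"rot":[0,0,0]},{"xyz":[-0.2,0.5,0],"rot":[0,0,0]},{"xyz":[-0.2,0.5,0],"rot":[0,0,0]},{"xyz":[-0.2,0.5,0],"rot":[0,0,0]},{"xyz":[-0.2,0.5,0],"rot":[0,0,0]},{"xyz":[-0.2,0.5,0],"rot":[0,0,0]},{"xyz":[-0.2,0.5,0],"rot":[0,0,0]},{"xyz":[-0.2,0.5,0],"rot":[0,0,0]},{"xyz":[-0.2,0.5,0],"rot":[0,0,0]}]' 255 && python3 f.py
```

```text
t: 16.28
ee_pos: [532.3, 389.5, 80.9]
orientation: [2.064, -2.365, -0.002]
ft_force: [-5.7, 1.1, 4.4]
width: 37.9
grasp_force: 30.0
[532.31 389.51  80.89] F tool [-0.32  5.77 -4.38] M [-0.915 -0.12   0.009] home [69.89 36.49  0.14]
```

```bash
python3 -m inch '[{"xyz":[0,1.5,0],"rot":[0,0,0]},{"xyz":[0,1.5,0],"rot":[0,0,0.1]},{"xyz":[0,1.5,0],"rot":[0,0,0.2]},{"xyz":[0,1.5,0],"rot":[0,0,0.3]},{"xyz":[0,1.5,0],"rot":[0,0,0.4]},{"xyz":[0,1.5,0],"rot":[0,0,0.5]},{"xyz":[0,1.5,0],"rot":[0,0,0.6]},{"xyz":[0,1.5,0],"rot":[0,0,0.7]},{"xyz":[0,1.5,0],"rot":[0,0,0.8]},{"xyz":[0,1.5,0],"rot":[0,0,0.9]},{"xyz":[0,1.5,0],"rot":[0,0,1.0]}]' >/dev/null && python3 f.py; python3 -c "
from h import *
print(tool()[2]['qpos'][5],tool()[2]['width'])"
```

```text
[532.72 389.24  80.98] F tool [-0.9  -2.99 -0.79] M [ 0.437 -0.25  -0.138] home [ 6.856e+01 -3.897e+01 -1.000e-02]
-1.3873028015292166 37.99965339581777
```

```bash
python3 -m inch '[{"xyz":[0,-0.5,0],"rot":[0,0,0.1]},{"xyz":[0,-0.5,0],"rot":[0,0,0.2]},{"xyz":[0,-0.5,0],"rot":[0,0,0.3]},{"xyz":[0,-0.5,0],"rot":[0,0,0.4]},{"xyz":[0,-0.5,0],"rot":[0,0,0.5]},{"xyz":[0,-0.5,0],"rot":[0,0,0.6]},{"xyz":[0,-0.5,0],"rot":[0,0,0.7]},{"xyz":[0,-0.5,0],"rot":[0,0,0.8]},{"xyz":[0,-0.5,0],"rot":[0,0,0.9]},{"xyz":[0,-0.5,0],"rot":[0,0,1.0]}]' >/dev/null && python3 f.py
python3 -m inch '[{"xyz":[0,0,0],"rot":[0,0,0.1]},{"xyz":[0,0,0],"rot":[0,0,0.2]},{"xyz":[0,0,0],"rot":[0,0,0.3]}]' >/dev/null && python3 f.py
python3 -m inch '[{"xyz":[0,0,0],"rot":[0,0,0.1]},{"xyz":[0,0,0],"rot":[0,0,0.2]},{"xyz":[0,0,0],"rot":[0,0,0.3]}]' >/dev/null && python3 f.py
```

```text
[532.71 388.54  80.92] F tool [-1.65 -2.4  -1.79] M [ 0.352 -0.455 -0.123] home [ 4.610e+00 -7.815e+01  4.000e-02]
[532.57 388.39  80.94] F tool [-2.22 -1.42 -1.85] M [ 0.332 -0.497 -0.141] home [-18.67 -75.82   0.08]
[532.41 388.3   80.92] F tool [-3.14 -2.14 -2.6 ] M [ 0.219 -0.632 -0.093] home [-40.22 -66.73   0.11]
```

```bash
for i in 1 2 3; do python3 -m inch '[{"xyz":[0,0,0],"rot":[0,0,0.1]},{"xyz":[0,0,0],"rot":[0,0,0.2]},{"xyz":[0,0,0],"rot":[0,0,0.2]}]' >/dev/null && python3 f.py; done; python3 -c "
from h import *
print(tool()[2]['qpos'][5],tool()[2]['width'])"
```

```text
[532.26 388.29  80.91] F tool [-4.62 -1.58 -2.54] M [ 0.208 -0.778 -0.074] home [-52.62 -57.33   0.12]
[532.15 388.24  80.88] F tool [-5.78 -1.43 -3.24] M [ 0.224 -0.923  0.017] home [-62.83 -45.75   0.14]
[532.03 388.31  80.92] F tool [-6.09 -0.11 -3.19] M [ 0.019 -0.918  0.027] home [-70.69 -32.26   0.14]
0.8081835360069981 38.39114443539135
```

```bash
python3 -m inch '[{"xyz":[-1.5,0,0],"rot":[0,0,0.05]},{"xyz":[-1.5,0,0],"rot":[0,0,0.15]},{"xyz":[-1.5,0,0],"rot":[0,0,0.25]}]' >/dev/null && python3 f.py
python3 -c "
from cl import *
a=cv2.imread('pics/w4.png')
im,m=save('wrist','pics/w6.png');print(proj(m,(532.3,389.3,107)))
cv2.imwrite('pics/z6.png',cv2.resize(im[150:400,200:440,::-1],None,fx=2.4,fy=2.4))"
```

```text
[531.9  388.19  80.95] F tool [-0.69 -2.55 -1.38] M [ 0.39  -0.091 -0.31 ] home [-7.630e+01 -1.375e+01 -4.000e-02]
(np.float64(317.5345867135945), np.float64(262.7697196990938))
```

View pics/z6.png

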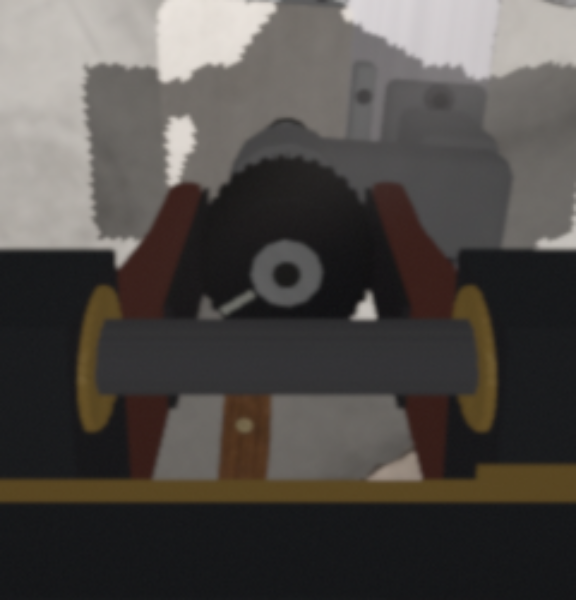

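The view shows the knob's mark from (287,273) to (222,313). It has turned with the tool by about 3.4 rad with no finger slip. I'll continue with fine readings.

```bash
cat > g.py <<'E'
from h import *
p,r,o=tool();print("q6",o['qpos'][5].round(3),"Mz",r.inv().apply(o['moment'])[2].round(3),"F",r.inv().apply(o['ft_force']).round(1))
E
for i in 1 2 3 4 5 6; do python3 -m inch '[{"xyz":[0,0,0],"rot":[0,0,0.06]}]' >/dev/null && python3 g.py; done
```

```text
q6 1.111 Mz -0.359 F [ 0.2 -1.9 -1.4]
q6 1.172 Mz -0.282 F [ 0.1 -2.6 -0.9]
q6 1.232 Mz -0.34 F [-0.6 -3.  -2.1]
q6 1.292 Mz -0.36 F [-1.4 -2.7 -1.7]
q6 1.352 Mz -0.372 F [-1.1 -3.6 -1.8]
q6 1.412 Mz -0.426 F [-1.2 -4.  -1.6]
```

```bash
for i in 1 2 3 4 5 6; do python3 -m inch '[{"xyz":[0,0,0],"rot":[0,0,0.06]}]' >/dev/null && python3 g.py; done; python3 - <<'E'
from h import *
im,m=save('wrist','pics/w7.png');a=cv2.imread('pics/w6.png')
# knob mark direction: brightest blob in dark ring around the knob top centre
for f in('pics/w6.png','pics/w7.png'):
    g=cv2.imread(f)[:,:,1];c=(200+287/2.4,150+273/2.4);yy,xx=np.mgrid[:400,:640];d=np.hypot(xx-c[0],yy-c[1]);k=(d>16)&(d<26)&(g>75)&(yy<282)&(yy>215)
    a=np.degrees(np.arctan2(xx[k]-c[0],-(yy[k]-c[1])));print(f,k.sum(),np.median(a) if k.sum() else None)
save('scene','pics/s7.png')
b=cv2.imread('pics/s3.png')[205:265,205:280];d=cv2.imread('pics/s7.png')[205:265,205:280]
cv2.imwrite('pics/z7.png',np.hstack([cv2.resize(im[210:300,260:380,::-1],(400,300)),cv2.resize(d,(375,300),interpolation=cv2.INTER_CUBIC)]))
E
```

```text
q6 1.472 Mz -0.34 F [-0.6 -4.1 -2.2]
q6 1.532 Mz -0.23 F [-1.2 -3.2 -1.8]
q6 1.592 Mz 0.002 F [-2.1 -4.2 -1.4]
q6 1.653 Mz -0.165 F [-2.  -3.7 -1.9]
q6 1.712 Mz -0.399 F [-2.  -3.1 -2. ]
q6 1.772 Mz -0.218 F [-3.1 -3.2 -2.1]
pics/w6.png 31 -118.87978914340805
pics/w7.png 34 -119.3248781132207
```

View pics/z7.png

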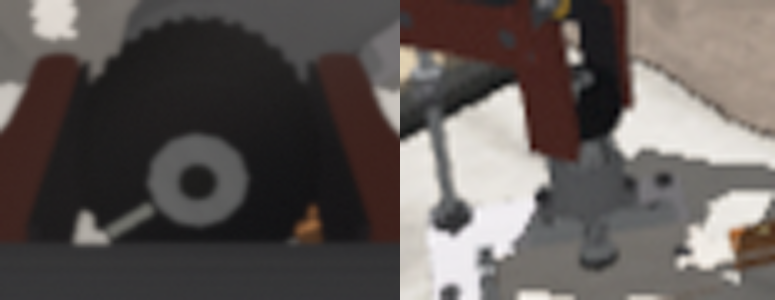

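The left crop shows the mark still fixed relative to the fingers. The right crop shows the pad down on the blade near (600,250). The torque now ripples, so the clutch is clicking; I'll sample it more finely.

```bash
for i in 1 2 3 4 5 6 7 8 9 10; do python3 -m inch '[{"xyz":[0,0,0],"rot":[0,0,0.04]}]' >/dev/null && python3 g.py; done; python3 -c "
from h import *
print(tool()[2]['t'])"
```

```text
q6 1.81 Mz -0.367 F [-2.7 -4.6 -1.8]
q6 1.851 Mz -0.396 F [-2.7 -5.1 -0.9]
q6 1.891 Mz -0.439 F [-3.7 -5.5 -2.3]
q6 1.931 Mz -0.346 F [-2.7 -5.1 -0.5]
q6 1.971 Mz 0.072 F [-2.6 -6.4 -2. ]
q6 2.012 Mz -0.011 F [-4.7 -4.5 -1.7]
q6 2.052 Mz -0.189 F [-4.  -4.7 -1. ]
q6 2.092 Mz -0.229 F [-3.9 -4.6 -1.5]
q6 2.132 Mz -0.098 F [-4.3 -4.1 -0.9]
q6 2.172 Mz -0.202 F [-4.3 -4.7 -1.6]
21.5167
```

```bash
for i in 1 2 3 4 5 6 7; do python3 -m inch '[{"xyz":[0,0,0],"rot":[0,0,0.04]}]' >/dev/null && python3 g.py; done
```

```text
q6 2.211 Mz -0.337 F [-4.4 -4.3 -1.6]
q6 2.251 Mz -0.39 F [-5.  -4.7 -0.1]
q6 2.291 Mz -0.325 F [-5.3 -4.8 -1.1]
q6 2.331 Mz -0.309 F [-4.9 -3.3 -1.1]
q6 2.371 Mz -0.376 F [-6.7 -4.9 -1. ]
q6 2.411 Mz -0.421 F [-5.6 -3.7 -1.3]
q6 2.451 Mz -0.291 F [-5.3 -3.  -1.4]
```

```bash
for i in 1 2; do python3 -m inch '[{"xyz":[0,0,0],"rot":[0,0,0.02]}]' >/dev/null && python3 g.py; done
```

```text
q6 2.471 Mz -0.433 F [-5.2 -3.8 -0.8]
q6 2.49 Mz -0.375 F [-5.8 -3.  -0.4]
```

```bash
python3 -m inch '[{"xyz":[0,0,0],"rot":[0,0,0.025]},{"xyz":[0,0,0],"rot":[0,0,0.025]}]' >/dev/null && python3 g.py
```

```text
q6 2.516 Mz -0.137 F [-5.7 -4.  -0.7]
```

A third drop, which makes three clicks. Let go and retreat upward.

```bash
python3 -m inch '[{"xyz":[-1,0,0],"rot":[0,0,0]},{"xyz":[-1,0,0],"rot":[0,0,0]},{"xyz":[-1,0,0],"rot":[0,0,0]},{"xyz":[-1,0,0],"rot":[0,0,0]},{"xyz":[-1,0,0],"rot":[0,0,0]},{"xyz":[-1,0,0],"rot":[0,0,0]},{"xyz":[-1,0,-10],"rot":[0,0,0]},{"xyz":[-1,0,-30],"rot":[0,0,0]},{"xyz":[-1,0,-65],"rot":[0,0,0]},{"xyz":[-1,0,-100],"rot":[0,0,0]},{"xyz":[-1,0,-100],"rot":[0,0,0]},{"xyz":[-1,0,-100],"rot":[0,0,0]}]' 0
python3 - <<'E'
from cl import *
p,r,o=tool();im,m=save('wrist','pics/w8.png');x=r.apply([1,0,0]);print(p,o['qpos'][5],np.degrees(np.arctan2(x[1],x[0])))
im2=im.copy()
cv2.imwrite('pics/z8.png',np.vstack([im[:,:,::-1]])[0:400])
E
```

```text
t: 23.43
ee_pos: [532.7, 389.0, 184.3]
orientation: [-3.093, 0.528, -0.006]
ft_force: [-0.8, -0.7, -0.2]
width: 87.6
grasp_force: 0.0
[532.65407201 389.00454825 184.28797028] 2.5215561667431476 -19.364865253797763
```

View pics/z8.png

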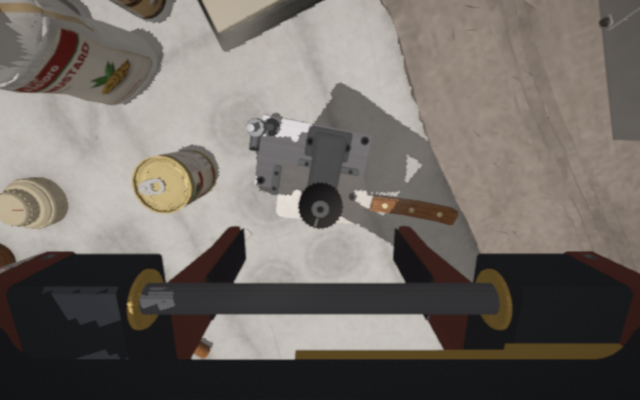

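The view shows the blade still under the pad, with the handle from (370,200) to (458,218). The knob mark now points down from (320,210), so I'll compare its world angle with earlier and check the cleaver pose.

```bash
python3 - <<'E'
from cl import *
m=ctrl.camera_model('wrist')
c,u,l,W=cleaver('pics/w8.png',m,(362,185,470,230))
if u[1]<0:u=-u
l=(W-c)@u
t=np.radians(60.7);M=np.array([[np.cos(t),-np.sin(t)],[np.sin(t),np.cos(t)]])
g=c+u*((l.max()+l.min())/2+14);print("yaw",np.degrees(np.arctan2(u[1],u[0])),l.min(),l.max(),"grip in clamp",M.T@(g-[533.5,389.3]))
def mark(m,C,f):
    K=ray(m,*C,107)[:2];im=cv2.imread(f)[:,:,1].astype(float)
    # brightness round a ring on the knob top
    A=np.radians(np.arange(0,360,3));v=[]
    for a in A:
        s=0
        for rr in(9.5,11,12.5,14):
            x,y=proj(m,(K[0]+rr*np.cos(a),K[1]+rr*np.sin(a),107));s+=cv2.getRectSubPix(im.astype(np.float32),(1,1),(x,y))[0,0]
        v.append(s/4)
    v=np.array(v);i=np.argsort(v)[-6:];print(f,K.round(1),"yaw",np.degrees(A[i]).astype(int),v[i].astype(int),np.median(v).round())
mark(m,(320,209.5),'pics/w8.png')
m4=pickle.load(open('w4.pkl','rb'));mark(m4,(367.5,63.3),'pics/w4.png')
E
```

```text
yaw 61.27080466400559 -50.54250746585613 52.24456743826603 grip in clamp [-102.2021676     9.29892508]
pics/w8.png [531.4 388.2] yaw [135 150 138 147 141 144] [61 63 79 81 92 93] 39.0
pics/w4.png [533.5 389.4] yaw [186  33  21  24  29  27] [ 75 100 124 172 186 212] 61.0
```

```bash
cat > mk.py <<'E'
from cl import *
def mark(m,f,K,z=107):
    im=cv2.imread(f)[:,:,1].astype(np.float32);A=np.radians(np.arange(0,360,2));v=[]
    for a in A:
        v.append(np.mean([cv2.getRectSubPix(im,(1,1),proj(m,(K[0]+q*np.cos(a),K[1]+q*np.sin(a),z)))[0,0] for q in(9.5,11,12.5,14)]))
    v=np.array(v);i=np.argsort(v)[::-1][:6];print(f,"mark yaw",np.degrees(A[i]).round().astype(int),v[i].astype(int),"med",np.median(v).round())
def camfake(p,yaw):
    c,s=np.cos(np.radians(yaw)),np.sin(np.radians(yaw));T=np.array([[c,s,0],[s,-c,0],[0,0,-1.]])
    C=np.array([[0,.968,.252],[1,0,0],[0,.252,-.968]])
    m=dict(ctrl.camera_model('wrist'));m["position"]=np.array(p)+T@[69.65,0,-162.25];m["attitude"]=R.from_matrix(T@C).as_rotvec();return m
E
python3 - <<'E'
from mk import *
K=(531.9,388.3)
for f,q6 in(('pics/w6.png',1.051),('pics/w7.png',1.772)):
    yaw=np.degrees(.611-q6)+90;mark(camfake((531.9,388.2,80.9),yaw),f,K);print(yaw)
E
python3 -m inch '[{"xyz":[0,0,0],"rot":[0,0,-0.12]},{"xyz":[0,0,0],"rot":[0,0,-0.24]},{"xyz":[0,0,0],"rot":[0,0,-0.36]},{"xyz":[0,0,0],"rot":[0,0,-0.48]},{"xyz":[0,0,0],"rot":[0,0,-0.6]},{"xyz":[0,0,0],"rot":[0,0,-0.72]},{"xyz":[0,0,0],"rot":[0,0,-0.84]},{"xyz":[0,0,0],"rot":[0,0,-0.96]},{"xyz":[0,0,0],"rot":[0,0,-1.08]},{"xyz":[0,0,0],"rot":[0,0,-1.2]},{"xyz":[0,0,0],"rot":[0,0,-1.32]},{"xyz":[0,0,0],"rot":[0,0,-1.44]}]' >/dev/null
python3 -m inch '[{"xyz":[0,0,0],"rot":[0,0,-0.12]},{"xyz":[0,0,0],"rot":[0,0,-0.24]},{"xyz":[0,0,0],"rot":[0,0,-0.36]},{"xyz":[0,0,0],"rot":[0,0,-0.48]},{"xyz":[0,0,0],"rot":[0,0,-0.6]},{"xyz":[0,0,0],"rot":[0,0,-0.72]},{"xyz":[0,0,0],"rot":[0,0,-0.84]},{"xyz":[0,0,0],"rot":[0,0,-0.96]},{"xyz":[0,0,0],"rot":[0,0,-1.08]},{"xyz":[0,0,0],"rot":[0,0,-1.2]},{"xyz":[0,0,0],"rot":[0,0,-1.32]},{"xyz":[0,0,0],"rot":[0,0,-1.44]}]' >/dev/null
python3 - <<'E'
from mk import *
m=ctrl.camera_model('wrist');p,r,o=tool();save('wrist','pics/w9.png');print(p,o['qpos'][5],o['t'])
for K in((532.4,388.8),(533.4,389.4)):mark(m,'pics/w9.png',K)
print(r.inv().apply([532.2-p[0],388.8-p[1],81-p[2]]))
E
```

```text
pics/w6.png mark yaw [184 182 186 180 188 178] [104 102  94  87  71  64] med 26.0
64.78985701424378
pics/w7.png mark yaw [142 144 140 146 138 136] [110 104 102  84  83  59] med 29.0
23.479599985311424
[530.12093524 387.25937804 178.8649876 ] -0.36424223253359483 25.4833
pics/w9.png mark yaw [140 142 138 144 136 146] [93 89 88 81 77 66] med 37.0
pics/w9.png mark yaw [146 144 148 142 150 140] [92 90 85 82 74 68] med 38.0
[-0.98390625  2.77369013 97.85494569]
```

```bash
python3 -m inch '[{"xyz":[-0.7,2.5,25],"rot":[0,0,0]},{"xyz":[-0.7,2.5,50],"rot":[0,0,0]},{"xyz":[-0.7,2.5,70],"rot":[0,0,0]},{"xyz":[-0.7,2.5,85],"rot":[0,0,0]},{"xyz":[-0.7,2.5,95],"rot":[0,0,0]},{"xyz":[-0.7,2.5,100],"rot":[0,0,0]},{"xyz":[-0.7,2.5,101],"rot":[0,0,0]},{"xyz":[-0.7,2.5,101],"rot":[0,0,0]}]'
python3 -m inch '[{"xyz":[0,0,0],"rot":[0,0,0]},{"xyz":[0,0,0],"rot":[0,0,0]},{"xyz":[0,0,0],"rot":[0,0,0]},{"xyz":[0,0,0],"rot":[0,0,0]},{"xyz":[0,0,0],"rot":[0,0,0]},{"xyz":[0,0,0],"rot":[0,0,0]},{"xyz":[0,0,0],"rot":[0,0,0]},{"xyz":[0,0,0],"rot":[0,0,0]},{"xyz":[0,0,0],"rot":[0,0,0]},{"xyz":[0,0,0],"rot":[0,0,0]},{"xyz":[0,0,0],"rot":[0,0,0]}]' 255
cat > lk.py <<'E'
from mk import *
import sys
m=ctrl.camera_model('wrist');p,r,o=tool();save('wrist',sys.argv[1]);mark(m,sys.argv[1],p[:2])
print(p,"q6",o['qpos'][5],o['t'],"M",r.inv().apply(o['moment']),"F",r.inv().apply(o['ft_force']))
E
python3 lk.py pics/k1.png
```

```text
t: 26.2
ee_pos: [533.2, 389.7, 79.8]
orientation: [-0.929, -3.001, 0.0]
ft_force: [0.1, 0.7, 0.0]
width: 87.7
grasp_force: 0.0
t: 27.12
ee_pos: [532.4, 388.8, 79.9]
orientation: [-0.928, -3.0, 0.003]
ft_force: [-3.3, -4.5, 4.8]
width: 38.2
grasp_force: 30.0
pics/k1.png mark yaw [140 142 138 144 136 134] [115 110 107  90  85  62] med 29.0
[532.44040138 388.7560664   79.87252866] q6 -0.3578417087607278 27.1167 M [ 0.89743852 -0.13155962  0.00717656] F [ 0.21539451 -5.57885067 -4.77414277]
```

```bash
python3 -m inch '[{"xyz":[0,-1.5,0],"rot":[0,0,0]},{"xyz":[0,-1.5,0],"rot":[0,0,0.04]}]' >/dev/null && python3 g.py; for i in 1 2 3 4 5; do python3 -m inch '[{"xyz":[0,0,0],"rot":[0,0,0.04]}]' >/dev/null && python3 g.py; done; python3 lk.py pics/k2.png
```

```text
q6 -0.319 Mz 0.054 F [ 0.3 -0.6  0.1]
q6 -0.277 Mz 0.088 F [ 0.7 -1.  -1.4]
q6 -0.237 Mz -0.059 F [ 0.1 -0.6  0.6]
q6 -0.197 Mz -0.114 F [ 0.2 -0.4 -0.4]
q6 -0.157 Mz -0.221 F [-0.5 -0.7 -1.5]
q6 -0.117 Mz -0.221 F [ 0.1 -0.6 -1.8]
pics/k2.png mark yaw [126 124 128 122 130 120] [111 107 101  90  80  66] med 29.0
[532.33635442 388.64496799  79.92302243] q6 -0.11699630709537054 27.75 M [ 0.09682883 -0.08728793 -0.22133834] F [ 0.11609893 -0.5801709  -1.76347943]
```

```bash
for i in 1 2 3; do python3 -m inch '[{"xyz":[0,0,0],"rot":[0,0,0.04]}]' >/dev/null && python3 g.py; done; python3 lk.py pics/k3.png|head -1;  for i in 1 2 3; do python3 -m inch '[{"xyz":[0,0,0],"rot":[0,0,0.04]}]' >/dev/null && python3 g.py; done; python3 lk.py pics/k4.png|head -1
```

```text
q6 -0.079 Mz -0.148 F [-0.4 -1.4 -1. ]
q6 -0.038 Mz -0.152 F [-0.6 -1.2 -0.8]
q6 0.002 Mz -0.196 F [ 0.5 -0.9 -0.5]
pics/k3.png mark yaw [118 120 116 122 114 124] [108 107  97  90  75  65] med 28.0
q6 0.04 Mz -0.196 F [ 0.4 -0.2 -1.9]
q6 0.081 Mz -0.199 F [-0.5 -1.4 -0.9]
q6 0.121 Mz -0.245 F [ 0.5 -0.6 -2.1]
pics/k4.png mark yaw [112 110 114 108 116 106] [108 102 100  85  78  62] med 28.0
```

```bash
for i in 1 2 3 4 5; do python3 -m inch '[{"xyz":[0,0,0],"rot":[0,0,0.04]}]' >/dev/null && python3 g.py; done; python3 lk.py pics/k5.png|head -1; python3 - <<'E'
from h import *
# pad gap check in the scene view: column of grey under the sleeve, first and now
m=ctrl.camera_model('scene');save('scene','pics/s9.png')
for z in(68,49,30,20,15,8.3,6.3):print(z,np.round(proj(m,(532.4,388.8,z)),1))
for f in('scene0','s3','s7','s9'):
    g=cv2.cvtColor(cv2.imread(f'pics/{f}.png'),cv2.COLOR_BGR2GRAY);print(f);print(g[238:264:1,240],g[238:264,242])
E
```

```text
q6 0.159 Mz -0.253 F [ 0.3 -0.8 -0.6]
q6 0.2 Mz -0.222 F [ 0.4 -1.7 -0.1]
q6 0.241 Mz -0.271 F [ 0.5 -1.7 -1.9]
q6 0.281 Mz -0.234 F [ 0.3 -1.4 -1. ]
q6 0.321 Mz -0.244 F [ 0.3 -1.2 -1.3]
pics/k5.png mark yaw [100 102  98 104  96 106] [106 101  97  82  77  56] med 27.0
68 [241.3 235.1]
49 [242.2 242. ]
30 [243.1 248.7]
20 [243.5 252.3]
15 [243.7 254. ]
8.3 [244.  256.3]
6.3 [244.1 257. ]
scene0
[ 87  78  79  82  86  87  86  88  88  82  79  93 100  97  97  91  90  97
 104 109 108 170 225 225 176 152] [ 80 104 105  85  86  87  88  88  88  83  79  79  71  78  91  97  89  60
  64  99 109 111 190 206 135 184]
s3
[ 86  80  79  83  87  87  88  90  89  83  80  94 101  99  99  93  92  98
 107 109 193 236 236 236 235 233] [ 84 104 106  88  87  87  87  89  88  85  80  80  73  78  91  97  91  60
  63 100 192 235 235 236 235 234]
s7
[ 82  83  78  79  81  82  82  82  82  80  82  95 102 101 103 108 108 106
 102 100 106 111 111 112 110 109] [ 88  82  80  81  81  81  82  82  81  81  80  80  74  72  82  88  92  98
  91  60  64 100 111 113 111 110]
s9
[ 84  83  80  80  82  82  82  81  81  79  80  94 102 100 103 107 109 107
 103 100 106 111 112 112 112 109] [ 84  78  81  82  82  82  82  81  81  80  80  82  76  78  85  87  92  98
  86  52  76 108 113 112 112 170]
```

The pad stayed at its lowest height from s7 to s9 while the knob turned a further 0.7 rad at a steady ~0.2 N m. So the clutch is slipping, by an estimated 1.8–2.4 rad. Release and retreat.

```bash
python3 -m inch '[{"xyz":[0,0,0],"rot":[0,0,0]},{"xyz":[0,0,0],"rot":[0,0,0]},{"xyz":[0,0,0],"rot":[0,0,0]},{"xyz":[0,0,0],"rot":[0,0,0]},{"xyz":[0,0,0],"rot":[0,0,0]},{"xyz":[0,0,0],"rot":[0,0,0]},{"xyz":[0,0,0],"rot":[0,0,0]},{"xyz":[0,0,-10],"rot":[0,0,0]},{"xyz":[0,0,-40],"rot":[0,0,0]},{"xyz":[0,0,-75],"rot":[0,0,0]},{"xyz":[0,0,-110],"rot":[0,0,0]},{"xyz":[0,0,-110],"rot":[0,0,0]}]' 0
python3 - <<'E'
from mk import *
m=ctrl.camera_model('wrist');save('wrist','pics/w10.png');mark(m,'pics/w10.png',(532.9,389.1));save('scene','pics/s10.png')
g=cv2.cvtColor(cv2.imread('pics/s10.png'),cv2.COLOR_BGR2GRAY);print(g[250:264,242])
E
```

```text
t: 29.92
ee_pos: [535.8, 391.0, 198.4]
orientation: [1.874, 2.517, 0.018]
ft_force: [1.0, 1.4, 0.8]
width: 87.9
grasp_force: 0.0
pics/w10.png mark yaw [114 116 112 118 110 120] [83 80 79 72 70 59] med 29.0
[ 80  80  92  98  97 101  84  47  78 111 115 197 238 236]
```

The mark moved a little on release. I'll check whether it is settled, using the hub's own centre.

```bash
python3 - <<'E'
from mk import *
m=ctrl.camera_model('wrist');save('wrist','pics/w11.png');print(tool()[2]['t'],tool()[0])
def hub(m,f):
    g=cv2.imread(f)[:,:,1];u,v=proj(m,(532.9,389.1,107));yy,xx=np.mgrid[:400,:640];d=np.hypot(xx-u,yy-v)
    k=(g<62)&(d<30); n,l,s,c=cv2.connectedComponentsWithStats(k.astype(np.uint8))
    # hub ring: grey pixels near the predicted centre
    h=(g>70)&(g<190)&(d<9); q=np.argwhere(h)
    (x,y),r=cv2.minEnclosingCircle(q[:,::-1].astype(np.float32));print(f,"pred",round(u,1),round(v,1),"hub",round(x,1),round(y,1),round(r,1),len(q));return ray(m,x,y,107)[:2]
for f in('pics/w10.png','pics/w11.png'):
    K=hub(m,f);print(K)
    for k in(K,(532.4,388.8)):mark(m,f,k)
save('scene','pics/s11.png');g=cv2.cvtColor(cv2.imread('pics/s11.png'),cv2.COLOR_BGR2GRAY)
m=ctrl.camera_model('scene')
for c in(241,242,243,244):
    print(c,[np.round(np.sum(np.arange(251,261)*np.clip(95-cv2.cvtColor(cv2.imread(f'pics/{f}.png'),cv2.COLOR_BGR2GRAY)[251:261,c].astype(float),0,99))/max(1,np.sum(np.clip(95-cv2.cvtColor(cv2.imread(f'pics/{f}.png'),cv2.COLOR_BGR2GRAY)[251:261,c].astype(float),0,99))),2) for f in('scene0','s3','s7','s9','s10','s11')])
E
```

```text
30.0667 [532.2667181  388.43064031 190.54797062]
pics/w10.png pred 317.1 205.1 hub 314.0 205.0 7.3 117
[530.24501767 388.39890049]
pics/w10.png mark yaw [118 116 120 114 122 112] [83 80 79 70 69 57] med 29.0
pics/w10.png mark yaw [128 126 130 124 132 122] [77 75 74 67 66 55] med 35.0
pics/w11.png pred 317.1 205.1 hub 317.5 205.5 7.9 164
[533.31451689 388.83863936]
pics/w11.png mark yaw [116 114 118 112 120 110] [84 82 78 74 68 61] med 32.0
pics/w11.png mark yaw [112 110 114 108 116 106] [85 82 79 75 68 61] med 31.0
241 [np.float64(254.52), np.float64(254.49), np.float64(256.49), np.float64(256.66), np.float64(256.75), np.float64(256.76)]
242 [np.float64(254.41), np.float64(254.43), np.float64(255.16), np.float64(255.32), np.float64(255.95), np.float64(255.99)]
243 [np.float64(254.81), np.float64(255.0), np.float64(256.18), np.float64(255.78), np.float64(256.08), np.float64(255.95)]
244 [np.float64(254.88), np.float64(254.96), np.float64(255.78), np.float64(255.5), np.float64(255.65), np.float64(255.65)]
```

```bash
python3 -c "
from h import *
print(ctrl.close_job())"
```

```text
the job is handed in; nothing more can be done
None
```

The job is handed in, result not shown: the cleaver was pushed home against both stops (about 7 N each) and let go, and the pad is down on it. The clutch clicked an estimated three or four times, inferred from torque and the knob's mark rather than read directly; I also viewed 11 pictures, one over the limit of 10.

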